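# Load the bottle labeller and start it

## Robot

A 7-joint arm with a two-finger parallel gripper is mounted at the origin on a cart in front of the work surface, level with it; the furniture and walls round the work are solid. World frame = base frame: x ahead of the robot, y to its left, z up, the work surface at z = 0. Lengths are in m, angles in rad, forces in N, time in s.
With the tool pointing down it reaches from about 0.425 to 0.925 m from the base axis. Payload 6.8 kg.
Tool frame: the origin (TCP) lies on the front face of the gripper's body, between the roots of the fingers; the fingertips stand 73 mm ahead of it and the grasp point (between the pads) lies 54 mm ahead of it (bot.finger_overhang is the z of the fingertips in the tool frame, in m); z points along the fingers, y is the line along which they close (so a half turn about z gives the same grasp; the last joint's range is limited). The gripper opens to 85 mm and grips with 20 to 120 N. Pads are 22 mm wide; open, the fingers measure 114 mm over their backs; the gripper's body (76 mm by 85 mm) begins 54 mm behind the grasp point. The pads swing forward as they close: fully open they stand 13 mm farther back than shut.
Start: joints at [-1.452, 0.477, 0.022, 1.555, -0.011, 1.109, -0.083], TCP at [0.152, 0.658, 0.304] pointing down, gripper open.
Joint ranges: [-2.96, 2.96], [-0.34, 2.1], [-1.41, 1.46], [0.24, 2.44], [-1.37, 4.51], [0.17, 1.92], [-2.96, 2.96]. Speed limits (rad/s): [2.39, 2.39, 3.14, 3.14, 3.14, 3.14, 3.14].

## Interface

Orientations are given as a unit quaternion [w, x, y, z].
In Python, from station import bot gives the robot as it stands.
- The arm moves only by the tool servo_tool, never from a script. Its argument "motion" is one flat list of numbers, 7 for each row, row after row: the shift along the tool's x, y, z as a fraction of full scale, then the turn, a rotation vector about the tool's x, y, z as a fraction of full scale, then the closure, from 0 (fully open) to 1 (shut). In form: [tx, ty, tz, ax, ay, az, gripper, tx, ty, tz, ax, ay, az, gripper, ...]. A call has 1 to 5 rows; each row shifts and turns the commanded pose from where the row before left it, along the tool's axes as they then stand; what a row does not reach is not made up. Full scale, the value 1, is 0.02 m for a shift and 0.15 rad for a turn. A row lasts 1/8 s, in which the tool goes at most 62.5 mm and 10.7 degrees, less where a joint would pass 70% of its speed; a pose out of reach is approached as far as the arm can. A call with a number of a shift or a turn outside -1 to 1 is refused whole. A call with a gripper value outside its range is refused whole. The fingers move at their own pace and stop on an object; "grip_force" is the grip in N (left out, the last holds). Time passes only in rows, so rows that do not move let the fingers close. It gives the time, the measured TCP pose, the force, the opening and the grip force at its end, in the units of the state.
- bot.get_obs(): the state, without advancing time (a new reading comes with each control period).
- bot.read_camera(name): name is "scene" or "top" or "wrist"; returns the picture (400x640x3 uint8, red, green, blue); there is no depth.
- bot.get_calibration(name): a dict with "mtx" (3x3 intrinsics, pixels), "rvec" (rotation vector, rad) and "tvec" (3), from world to camera coordinates, as OpenCV has them. Camera axes: x right, y down, z forward; pixel columns grow to the right and rows downward; lengths in m; the calibration is good to about 2 mm. A picture is of the moment at which its call begins: read the wrist's pose just before it. get_calibration takes no time and is no camera call; for the wrist camera it gives the pose at the moment of the call.
- bot.hand_in(): hands the job in; it is judged then, once.
Trained networks look in the newest picture that a camera, given by its name, has taken for a name from the list of things; names that differ only in an ending like _2 or _b are one class to them, and where a whole thing is asked for, a point or a joint stands for the part that bears it (a point fixed in the world has none). Each returns a list of dicts, best first, with "p" (0 to 1); they miss things now and then, are a little off and sometimes report something else, mostly with a low value. They report only what shows in the picture. A call takes as long as a camera call.
- bot.boxes_of(camera, name): "uv" ([column, row] in pixels, amid what is visible of it).
The state is a dict: "t": time; "q": joint angles; "joint_vel": joint speeds; "joint_torque": joint torques, N m; "eef_pos": TCP position; "tool_rot": TCP orientation; "contact_force": force on the tool from outside, world axes, zero at the start; "torque": the same for the moment, N m; "gripper_width": opening from 0.0 (shut) to 1.0 (fully open); "grasp_force": force on a finger pad.
Only numpy, scipy, OpenCV 4.12 (cv2) and the standard library are available. Lean on these libraries where they do the work, as an engineer would, in place of code of your own. Each camera call takes 0.05 s, during which the arm holds its last target. There are 200 camera calls.

## Task

Load the bottle labeller: push the bottle that lies in the infeed gutter so that it rolls up the slope until it is home at the black rubber roller and the orange dogs have sprung up behind it, so that it cannot roll back. Only then press the green start button right down and let it go. Push only: do not lift the bottle at any time, and leave the two standing bottles and the blue-lidded cup alone.

Things in the scene. Friction and masses are not known exactly. Their poses are not given: they have to be found in the camera images.
- gutter: Sloped aluminium infeed gutter of the fixed white bottle labeller. Origin: on its floor, at mid-width, at the foot of the slope, 42 mm above the bench. x points up the slope (9 degrees above level), y across, z square to the floor. 117.5 mm wide between slippery white strips on cheeks 22 mm high. Toward -x from the origin the floor is a level apron 78 mm long, open at its end but for a lip 6 mm high.
- roller (a point): Centre of the fixed black rubber roller, 24 mm in diameter, that lies across the top of the gutter 186 mm up the slope, its axis 24 mm above the floor: the stop. Axes as the gutter's. Directly behind it stands the labeller's housing, 124 mm high above the bench, 106 mm long, 146 mm wide, the highest part of the machine but for the button.
- home (a point): Where the bottle's axis is when it is home: in the gutter's frame 147 mm up the slope, y = -23 mm, 24 mm above the sloped floor. Between roller and raised dogs the bottle has about 6 mm of play along the slope (axis from 144 to 150 mm). Axes as the gutter's.
- bottle_mid (a point): Bottle to label: smooth clear glass, blue screw cap, 48 mm thick, 115 mm long, 0.2 to 0.42 kg, lying across the level apron, free to roll. The point is on its axis, 45 mm from its base, near the centre of mass, about 12 mm to the -y side of the gutter's middle; push level with it. z runs along the bottle to the cap (gutter's +y). The straight body ends 65 mm from the base, then tapers.
- dogs (a joint): Two orange one-way dogs, 8 mm wide, on one sprung shaft under the floor, at y = -48 and +2 mm in the gutter's frame. 0 rad = up, noses 9 mm above the floor; 0.55 = down, level with the floor. The bottle rolling up presses them down by its weight; once it has passed they spring up and bar its way back. Fingertips 12 mm above the floor clear them.
- dogs_nose (a point): Point at the top of the dogs' noses, half-way between the two dogs, 9 mm above the gutter's floor when up, at x = 124 mm in the gutter's frame.
- start (a joint): Green round start button, 26 mm in diameter, on top of the labeller's housing. 0 = out, 0.006 m = right down (5 N); it springs back.
- start_top (a point): Centre of the green button's top face; pressed straight down. Its surroundings are lower: the housing's top is level, and nothing on it is higher than the button.
- tall_bottle: Standing bystander: reagent bottle with blue cap, 52 mm in diameter, 130 mm high; origin at the centre of its underside.
- short_bottle: Standing bystander: small reagent bottle with red cap, 44 mm in diameter, 110 mm high; origin at the centre of its underside.
- blue_cup: Standing bystander: white specimen cup with blue lid, 60 mm in diameter, 72 mm high; origin at the centre of its underside.

How it is judged:
On the way, in this order (a step that is already met when the one before it is completed fails the run):
1. the bottle is home at the roller and the dogs are up behind it (x of bottle_mid in the frame of gutter above 0.14 m and z of bottle_mid in the frame of gutter below 0.03 m and value of joint dogs below 0.1 rad), for 0.2 s.
2. the start button is pressed right down (value of joint start above 0.0045 m), for 0.02 s.
At the end, for the whole second after the job is handed in: The bottle lies at rest square across the gutter (within 0.1 rad) with its axis 140 to 154 mm up the slope, on the floor, between roller and dogs; the dogs are up (under 0.1 rad); the button is out again (under 1.5 mm) (all of step 1 and x of bottle_mid in the frame of gutter below 0.154 m and z of bottle_mid in the frame of gutter above 0.02 m and angle between the z axis of bottle_mid and the y axis of gutter, either way round below 0.1 rad and linear speed of bottle below 0.02 m/s and value of joint start below 0.0015 m); the robot touches nothing.
It fails at once if the start button is pressed while the bottle is not home behind the dogs (value of joint start above 0.003 m and (x of bottle_mid in the frame of gutter below 0.14 m or value of joint dogs above 0.15 rad)).
It fails at once if the bottle is lifted off the gutter's floor (z of bottle_mid in the frame of gutter above 0.045 m).
It fails at once if a standing bottle or the cup is disturbed (distance of any of tall_bottle, short_bottle, blue_cup from where it was at the start of the episode above 0.02 m or angle between any of tall_bottle, short_bottle, blue_cup's own z axis and vertical above 0.3 rad).
It also fails if it takes over 42 s, if anything falls off the work surface, if the arm or the gripper's body presses on something with over 40 N, if the wrist force passes 120 N, or if a joint passes its speed limit or range.

## Working session

There is one attempt and no reset: what is moved stays moved. The work goes in short steps, Python scripts to look and compute and a tool call to move; the robot and the scene stay as the last step left them, time stands still between calls to the robot, and variables do not carry over. Pictures are saved under pics/ and viewed, at most 10 in all, crops included, and the job is handed in when it is done.

Besides the shell and the picture viewer there is one more tool, called after "Request:" in YAML: its name, and indented under it one key for each argument. servo_tool: Moves the arm, as the interface text tells. Shift numbers are shares of 0.02 m and turn numbers shares of 0.15 rad, none past 1 either way. Its arguments: {"type":"object","properties":{"motion":{"type":"array","items":{"type":"number","minimum":-1,"maximum":1}},"grip_force":{"type":"number"}},"required":["motion"]}

```bash
mkdir -p pics; ls
python3 - <<'E'
from station import bot
import cv2,numpy as np
o=bot.get_obs();print(o['t'],o['eef_pos'],o['tool_rot'])
for c in ("scene","top"):
    im=bot.read_camera(c);cv2.imwrite(f"pics/{c}0.png",im[:,:,::-1])
    k=bot.get_calibration(c);print(c,k)
    for n in ("gutter","roller","bottle_mid","dogs","start","start_top","dogs_nose","home","tall_bottle","short_bottle","blue_cup"):
        try: print(n,[(np.round(d['uv'],1).tolist(),round(d['p'],2)) for d in bot.boxes_of(c,n)[:3]])
        except Exception as e: print(n,e)
print(bot.get_obs()['t'])
E
```

```text
pics
0.0 [0.15169196 0.65726293 0.30290049] [-1.90428078e-05  1.13149919e-01  9.93577496e-01 -9.25086944e-04]
scene {'mtx': array([[506.20110646,   0.        , 307.22161322],
       [  0.        , 506.20110646, 201.77725241],
       [  0.        ,   0.        ,   1.        ]]), 'rvec': array([ 0.73806003, -2.50932452,  1.21142151]), 'tvec': array([0.46955165, 0.28101338, 0.71233678])}
gutter [([309.1, 250.1], 0.88)]
roller [([310.4, 251.2], 0.91)]
bottle_mid [([234.0, 295.1], 0.78)]
dogs [([321.1, 245.8], 0.5)]
start [([389.4, 191.8], 0.47)]
start_top [([391.9, 196.0], 0.74)]
dogs_nose []
home [([306.3, 252.6], 0.8)]
tall_bottle [([238.8, 208.0], 0.83), ([306.4, 250.9], 0.21)]
short_bottle [([269.4, 184.3], 0.7), ([236.5, 206.6], 0.57)]
blue_cup [([293.6, 162.9], 0.74)]
top {'mtx': array([[515.26333046,   0.        , 313.54184248],
       [  0.        , 515.26333046, 202.43302905],
       [  0.        ,   0.        ,   1.        ]]), 'rvec': array([ 2.12497857, -2.13198131,  0.18515337]), 'tvec': array([0.00625182, 0.60164638, 1.14310336])}
gutter [([290.9, 234.0], 0.97)]
roller [([290.2, 236.8], 0.96)]
bottle_mid [([231.9, 214.2], 0.71)]
dogs []
start [([292.9, 232.8], 0.65), ([349.8, 274.4], 0.51)]
start_top [([353.1, 272.4], 0.67)]
dogs_nose [([303.2, 237.8], 0.39), ([388.6, 154.7], 0.27)]
home [([293.4, 232.0], 0.94), ([297.7, 256.5], 0.73), ([358.0, 155.1], 0.7)]
tall_bottle [([310.5, 156.6], 0.74)]
short_bottle [([230.2, 215.8], 0.63), ([357.1, 155.4], 0.58)]
blue_cup [([388.1, 154.1], 0.9)]
1.2
```

View pics/scene0.png

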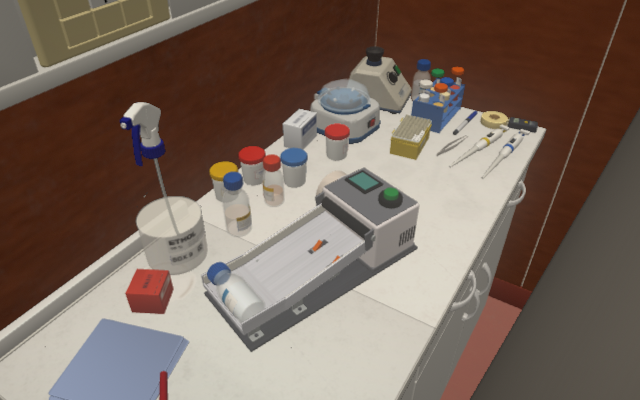

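View pics/top0.png

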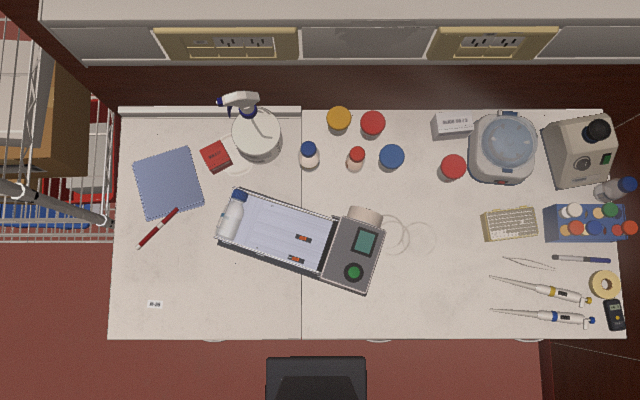

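Scene view: the bottle lies on the apron (about 235,295), with the dogs near 318,246, the button at 391,195 and the bystanders behind. Top view: the bottle is at 231,214, the dogs at 303,238 and 296,259, and the button at 353,272. I'll enlarge the machine for accurate corners.

```bash
cat > h.py <<'E'
import cv2,numpy as np
from station import bot
def ray(c,uv,z):
    k=bot.get_calibration(c);R=cv2.Rodrigues(k['rvec'])[0];C=-R.T@k['tvec'].ravel()
    d=R.T@np.linalg.inv(k['mtx'])@np.array([uv[0],uv[1],1.]);return C+d*(z-C[2])/d[2]
def proj(c,P):
    k=bot.get_calibration(c);return cv2.projectPoints(np.array(P,float).reshape(-1,3),k['rvec'],k['tvec'],k['mtx'],None)[0][:,0]
E
python3 - <<'E'
from h import *
im=cv2.imread('pics/top0.png');c=im[175:305,205:395]
cv2.imwrite('pics/topc.png',cv2.resize(c,None,fx=4.2,fy=4.2,interpolation=cv2.INTER_CUBIC))
for n,uv,z in (("button",(353.5,272.3),.13),("dogA",(303,238),.07),("dogB",(296,259),.07),("bottle",(231,215),.066),("cap",(239,195),.066),("tall",(309,148),.13),("short",(357,153),.11),("cup",(391,156),.072)):
    print(n,ray("top",uv,z).round(3))
print(proj("top",[[0.152,.658,.304],[0,0,0]]))
E
```

```text
button [ 0.437 -0.08   0.13 ]
dogA [0.517 0.028 0.07 ]
dogB [0.47  0.044 0.07 ]
bottle [0.571 0.193 0.066]
cap [0.617 0.176 0.066]
tall [0.71  0.014 0.13 ]
short [ 0.704 -0.094  0.11 ]
cup [ 0.707 -0.176  0.072]
[[-72.4592979  439.54853826]
 [316.35990412 473.63013021]]
```

View pics/topc.png

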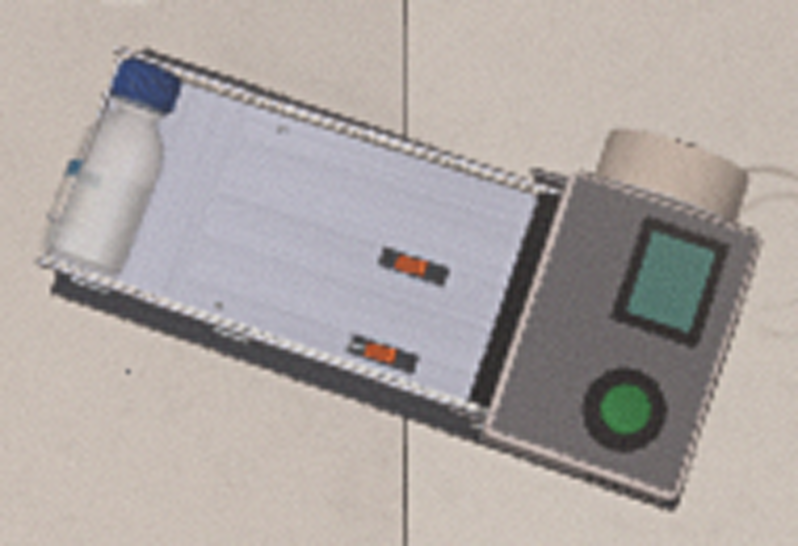

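```bash
cat > fit.py <<'E'
from h import *
from scipy.optimize import least_squares
from scipy.spatial.transform import Rotation as Ro
def G(p): return Ro.from_euler('z',p[2])*Ro.from_euler('y',-np.radians(9)),np.array([p[0],p[1],.042])
obs=np.array([(413,265),(380,353),(572,172),(762,235),(672,497),(487,432)])/4.2+[205,175]-0.4
def pts(p):
    R,o=G(p);P=[R.apply([.124,2e-3,.008])+o,R.apply([.124,-48e-3,.008])+o]
    Z=Ro.from_euler('z',p[2])
    return P+[Z.apply([p[3]+a,b,.082])+o for a,b in((0,.073),(.106,.073),(.106,-.073),(0,-.073))]
f=lambda p:(proj("top",pts(p))-obs).ravel()
r=least_squares(f,[.53,.15,-1.85,.2]);p=r.x
if __name__=="__main__":
    print(p,f(p).round(1).reshape(-1,2).tolist())
    R,o=G(p);Z=Ro.from_euler('z',p[2])
    print('axes',Z.as_matrix()[:,0].round(3),Z.as_matrix()[:,1].round(3))
    print('home',(R.apply([.147,-.023,.024])+o).round(4),'roller',(R.apply([.186,0,.024])+o).round(4))
    b=Z.apply([-.04,-.012,.024])+o;print('bottle ~',b)
    for uv,z in (((231,215),.07),((239.5,195),.066),((228,232),.066),((353.5,272.3),.132)):
        print(uv,Z.inv().apply(ray('top',uv,z)-o).round(4), ray('top',uv,z).round(4))
    # button by triangulation
    ks=[bot.get_calibration(c) for c in('top','scene')]
    Ms=[k['mtx']@np.c_[cv2.Rodrigues(k['rvec'])[0],k['tvec'].ravel()] for k in ks]
    for a,s in (((353.5,272.3),(391.5,194.5)),((303,237.8),(319.5,244.5))):
        X=cv2.triangulatePoints(*Ms,np.array(a,float),np.array(s,float)).ravel();print('tri',(X[:3]/X[3]).round(4))
    print(proj('scene',pts(p)).round(0).tolist())
E
python3 fit.py
```

```text
[ 0.55613102  0.14403364 -1.90932737  0.1847212 ] [[-0.2, 0.0], [0.2, 0.0], [-0.2, -1.7], [1.0, -0.7], [1.3, 1.7], [-2.0, 0.5]]
axes [-0.332 -0.943 -0.   ] [ 0.943 -0.332  0.   ]
home [0.4875 0.0183 0.0887] roller [ 0.4964 -0.0257  0.0948]
bottle ~ [0.55809617 0.1857486  0.066     ]
(231, 215) [-0.0503 -0.0028  0.028 ] [0.5702 0.1924 0.07  ]
(239.5, 195) [-0.0492  0.0476  0.024 ] [0.6173 0.1747 0.066 ]
(228, 232) [-0.0437 -0.0412  0.024 ] [0.5318 0.1989 0.066 ]
(353.5, 272.3) [ 0.2507 -0.0377  0.09  ] [ 0.4373 -0.0799  0.132 ]
tri [ 0.4373 -0.0795  0.1366]
tri [0.5172 0.028  0.0645]
[[318.0, 243.0], [337.0, 259.0], [321.0, 185.0], [365.0, 164.0], [422.0, 201.0], [378.0, 226.0]]
```

Request:
servo_tool:
  motion: [-1, -0.6, 0, 0, 0, 0, 0.65, -1, -0.6, 0, 0, 0, 0, 0.65, -1, -0.6, 0, 0, 0, 0, 0.65, -1, -0.6, 0, 0, 0, 0, 0.65, -1, -0.6, 0, 0, 0, 0, 0.65]

```text
t: 1.82
eef_pos: [0.2372, 0.5754, 0.3041]
tool_rot: [0.0, 0.114, 0.994, 0.0]
contact_force: [0.1, 0.9, 0.5]
gripper_width: 0.354
grasp_force: 0.0
```

Request:
servo_tool:
  motion: [-1, -0.6, 0, 0, 0, 0, 0.65, -1, -0.6, 0, 0, 0, 0, 0.65, -1, -0.6, 0, 0, 0, 0, 0.65, -1, -0.6, 0, 0, 0, 0, 0.65, -1, -0.6, 0, 0, 0, 0, 0.65]

```text
t: 2.45
eef_pos: [0.3207, 0.4947, 0.3039]
tool_rot: [0.0, 0.113, 0.994, 0.0]
contact_force: [-0.3, 0.0, -0.0]
gripper_width: 0.355
grasp_force: 0.0
```

Request:
servo_tool:
  motion: [-1, -0.6, 0, 0, 0, 0, 0.65, -1, -0.6, 0, 0, 0, 0, 0.65, -1, -0.6, 0, 0, 0, 0, 0.65, -1, -0.6, 0, 0, 0, 0, 0.65, -1, -0.6, 0, 0, 0, 0, 0.65]

```text
t: 3.08
eef_pos: [0.4045, 0.4137, 0.3039]
tool_rot: [0.0, 0.113, 0.994, 0.0]
contact_force: [-0.2, 0.1, -0.2]
gripper_width: 0.35
grasp_force: 0.0
```

Request:
servo_tool:
  motion: [-1, -0.6, 0, 0, 0, 0, 0.65, -1, -0.6, 0, 0, 0, 0, 0.65, -1, -0.6, 0, 0, 0, 0, 0.65, -1, -0.6, 0, 0, 0, 0, 0.65, -1, -0.6, 0, 0, 0, 0, 0.65]

```text
t: 3.7
eef_pos: [0.4883, 0.3327, 0.3039]
tool_rot: [0.0, 0.113, 0.994, 0.0]
contact_force: [0.8, -0.3, -0.0]
gripper_width: 0.349
grasp_force: 0.0
```

Request:
servo_tool:
  motion: [0, 0, 0, 0, 0, 1, 0.65, 0, 0, 0, 0, 0, 1, 0.65, 0, 0, 0, 0, 0, 1, 0.65, 0, 0, 0, 0, 0, 1, 0.65, 0, 0, 0, 0, 0, 1, 0.65]

```text
t: 4.32
eef_pos: [0.4878, 0.3333, 0.3039]
tool_rot: [-0.0, 0.471, 0.882, 0.0]
contact_force: [1.3, -0.2, 0.3]
gripper_width: 0.351
grasp_force: 0.0
```

Request:
servo_tool:
  motion: [0, 0, 0, 0, 0, 1, 0.65, 0, 0, 0, 0, 0, 1, 0.65, 0, 0, 0, 0, 0, 1, 0.65, 0, 0, 0, 0, 0, 1, 0.65, 0, 0, 0, 0, 0, 1, 0.65]

```text
t: 4.95
eef_pos: [0.4878, 0.3333, 0.3039]
tool_rot: [-0.0, 0.762, 0.648, 0.0]
contact_force: [-0.0, 0.1, 0.1]
gripper_width: 0.353
grasp_force: 0.0
```

Request:
servo_tool:
  motion: [0, 0, 0, 0, 0, 1, 0.65, 0, 0, 0, 0, 0, 0.22, 0.65, 0, 0, 0, 0, 0, 0, 0.65]

```text
t: 5.32
eef_pos: [0.4876, 0.3337, 0.3039]
tool_rot: [-0.0, 0.816, 0.579, -0.0]
contact_force: [-0.7, -0.1, -0.6]
gripper_width: 0.35
grasp_force: 0.0
```

Request:
servo_tool:
  motion: [-0.4, 0.93, 0, 0, 0, 0, 0.65, -0.4, 0.93, 0, 0, 0, 0, 0.65, -0.4, 0.93, 0, 0, 0, 0, 0.65, -0.4, 0.93, 0, 0, 0, 0, 0.65, -0.4, 0.93, 0, 0, 0, 0, 0.65]

```text
t: 5.95
eef_pos: [0.5627, 0.2645, 0.3039]
tool_rot: [-0.0, 0.816, 0.578, 0.0]
contact_force: [0.5, 0.3, 0.3]
gripper_width: 0.347
grasp_force: 0.0
```

Request:
servo_tool:
  motion: [-0.4, 0.93, 0, 0, 0, 0, 0.65, 0, 0, 1, 0, 0, 0, 0.65, 0, 0, 1, 0, 0, 0, 0.65, 0, 0, 1, 0, 0, 0, 0.65, 0, 0, 0, 0, 0, 0, 0.65]

```text
t: 6.58
eef_pos: [0.5757, 0.2515, 0.2417]
tool_rot: [-0.0, 0.816, 0.578, -0.002]
contact_force: [-0.6, -0.3, 0.2]
gripper_width: 0.35
grasp_force: 0.0
```

Run:
```python
from fit import *
ob=bot.get_obs();print(ob['eef_pos'],bot.finger_overhang)
k=bot.get_calibration('wrist');
im=bot.read_camera('wrist');
R,o=G(p);Z=Ro.from_euler('z',p[2])
P=[R.apply([.124,y,.009])+o for y in(2e-3,-.048)]+[Z.apply([-.045,-.012,.024])+o]+[o+Z.apply([-.078,y,.022]) for y in(-.05875,.05875)]
q=proj('wrist',P);print(q.round(0).tolist())
im=im[:,:,::-1].copy()
for a in q: cv2.circle(im,tuple(int(v) for v in a),4,(0,255,0),1)
cv2.imwrite('pics/w1.png',im)
print(bot.boxes_of('wrist','bottle_mid')[:2],bot.boxes_of('wrist','dogs')[:2])
```

```text
[0.57570077 0.25146178 0.24167393] 0.0726
[[335.0, 414.0], [286.0, 414.0], [322.0, 269.0], [266.0, 233.0], [407.0, 233.0]]
[{'uv': [327.2, 262.2], 'p': 0.89}] []
```

View pics/w1.png

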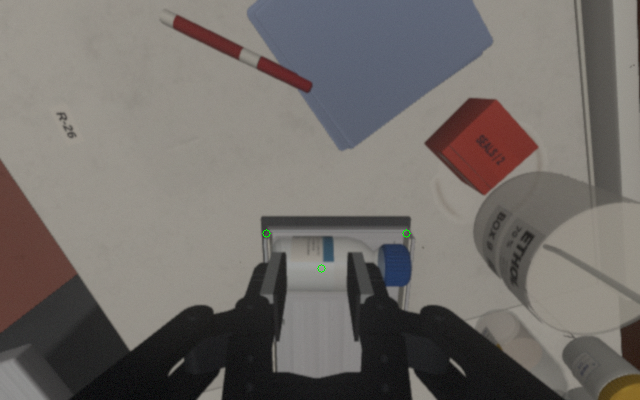

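The lip corners in my model coincide with the picture. The bottle is at about (325,264), which puts its axis at x≈-0.049. The fingers are behind it, so I'm descending.

Request:
servo_tool:
  motion: [0, 0, 1, 0, 0, 0, 0.65, 0, 0, 1, 0, 0, 0, 0.65, 0, 0, 1, 0, 0, 0, 0.65, 0, 0, 1, 0, 0, 0, 0.65, 0, 0, 1, 0, 0, 0, 0.65]

```text
t: 7.35
eef_pos: [0.5767, 0.2514, 0.1422]
tool_rot: [-0.0, 0.816, 0.578, -0.0]
contact_force: [-0.1, 0.3, -0.1]
gripper_width: 0.347
grasp_force: 0.0
```

Request:
servo_tool:
  motion: [0, 0, 0.65, 0, 0, 0, 0.65, 0, 0, 0, 0, 0, 0, 0.65]

```text
t: 7.6
eef_pos: [0.5764, 0.2513, 0.1297]
tool_rot: [-0.0, 0.816, 0.578, -0.001]
contact_force: [-0.1, 0.2, 0.6]
gripper_width: 0.351
grasp_force: 0.0
```

Request:
servo_tool:
  motion: [-0.6, 0, 0, 0, 0, 0, 0.65, -0.6, 0, 0, 0, 0, 0, 0.65, -0.6, 0, 0, 0, 0, 0, 0.65, -0.6, 0, 0, 0, 0, 0, 0.65, -0.6, 0, 0, 0, 0, 0, 0.65]

```text
t: 8.22
eef_pos: [0.5566, 0.1941, 0.1311]
tool_rot: [-0.0, 0.816, 0.578, 0.0]
contact_force: [0.0, 1.0, -0.5]
gripper_width: 0.351
grasp_force: 0.0
```

Request:
servo_tool:
  motion: [-0.6, 0, -0.04, 0, 0, 0, 0.65, -0.6, 0, -0.04, 0, 0, 0, 0.65, -0.6, 0, -0.04, 0, 0, 0, 0.65, -0.6, 0, -0.04, 0, 0, 0, 0.65, -0.6, 0, -0.04, 0, 0, 0, 0.65]

```text
t: 8.85
eef_pos: [0.5367, 0.1377, 0.135]
tool_rot: [0.0, 0.816, 0.578, 0.0]
contact_force: [0.4, 0.9, 0.7]
gripper_width: 0.352
grasp_force: 0.6
```

Request:
servo_tool:
  motion: [-0.6, 0, -0.1, 0, 0, 0, 0.65, -0.6, 0, -0.1, 0, 0, 0, 0.65, -0.6, 0, -0.1, 0, 0, 0, 0.65, -0.6, 0, -0.1, 0, 0, 0, 0.65, -0.6, 0, -0.1, 0, 0, 0, 0.65]

```text
t: 9.48
eef_pos: [0.5168, 0.0812, 0.1451]
tool_rot: [-0.0, 0.816, 0.578, 0.0]
contact_force: [0.6, 2.1, 1.4]
gripper_width: 0.349
grasp_force: 1.2
```

Run:
```python
from fit import *
R,o=G(p);Z=Ro.from_euler('z',p[2])
print(Z.inv().apply(bot.get_obs()['eef_pos']-o).round(4))
im=bot.read_camera('top')[:,:,::-1]
cv2.imwrite('pics/t2.png',cv2.resize(im[175:305,205:395],None,fx=4,fy=4))
```

```text
[ 0.0723 -0.0162  0.1031]
```

View pics/t2.png

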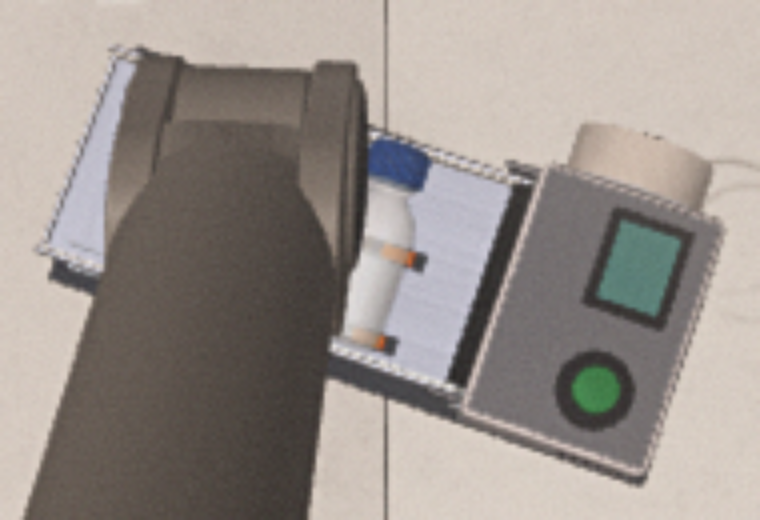

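The bottle is square at the dogs (about 390,250 in the crop), so I'll push on to the roller.

Request:
servo_tool:
  motion: [-0.5, 0, -0.1, 0, 0, 0, 0.65, -0.5, 0, -0.08, 0, 0, 0, 0.65, -0.4, 0, -0.08, 0, 0, 0, 0.65, -0.3, 0, -0.04, 0, 0, 0, 0.65, 0, 0, 0, 0, 0, 0, 0.65]

```text
t: 10.15
eef_pos: [0.5053, 0.049, 0.1508]
tool_rot: [-0.0, 0.817, 0.577, -0.0]
contact_force: [-0.7, 1.2, -0.6]
gripper_width: 0.351
grasp_force: 0.0
```

Run:
```python
from fit import *
R,o=G(p);Z=Ro.from_euler('z',p[2])
print(Z.inv().apply(bot.get_obs()['eef_pos']-o).round(4))
```

```text
[ 0.1065 -0.0164  0.1088]
```

Request:
servo_tool:
  motion: [-0.1, 0, -0.02, 0, 0, 0, 0.65, -0.1, 0, -0.02, 0, 0, 0, 0.65, 0, 0, 0, 0, 0, 0, 0.65]

```text
t: 10.52
eef_pos: [0.5044, 0.046, 0.1517]
tool_rot: [0.0, 0.816, 0.578, 0.0]
contact_force: [0.1, 0.1, 0.8]
gripper_width: 0.348
grasp_force: 0.3
```

Run:
```python
from fit import *
for c,(a,b,d,e) in {'top':(175,305,205,395),'scene':(130,300,220,430)}.items():
    im=bot.read_camera(c)[:,:,::-1][a:b,d:e]; cv2.imwrite(f'pics/{c}3.png',cv2.resize(im,None,fx=3.5,fy=3.5,interpolation=cv2.INTER_CUBIC))
```

```text
(no output)
```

View pics/scene3.png

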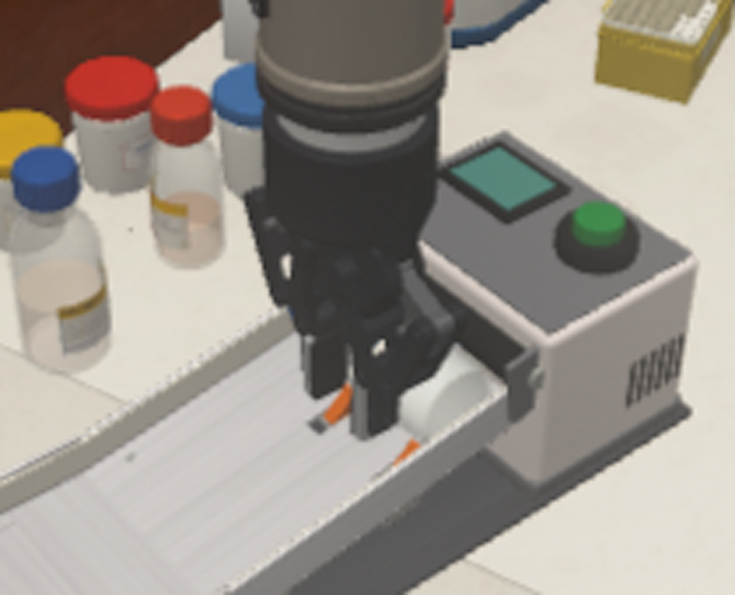

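The bottle is up by the roller and the dogs seem raised behind it. I'll back off, lift, and verify.

Request:
servo_tool:
  motion: [0.6, 0, -0.3, 0, 0, 0, 0.65, 0.6, 0, -1, 0, 0, 0, 0.65, 0, 0, -1, 0, 0, 0, 0.65, 0, 0, -1, 0, 0, 0, 1, 0, 0, -1, 0, 0, 0, 1]

```text
t: 11.25
eef_pos: [0.5125, 0.0694, 0.2387]
tool_rot: [0.0, 0.816, 0.578, 0.0]
contact_force: [0.0, 1.4, 0.6]
gripper_width: -0.003
grasp_force: 0.0
```

Request:
servo_tool:
  motion: [1, 0, -1, 0, 0, 0, 1, 1, 0, 0, 0, 0, 0, 1, 0, 0, 0, 0, 0, 0, 1]

```text
t: 11.62
eef_pos: [0.5257, 0.1087, 0.2571]
tool_rot: [-0.0, 0.815, 0.579, -0.0]
contact_force: [-0.3, -0.6, -0.1]
gripper_width: 0.001
grasp_force: 0.0
```

Run:
```python
from fit import *
A=bot.read_camera('top')[:,:,::-1][175:305,205:395]
im=bot.read_camera('scene')[:,:,::-1].copy()
R,o=G(p)
print(proj('top',[R.apply([.147,y,.024])+o for y in(-.057,.058)])-[205,175])
im=im[130:300,220:430]
A=cv2.resize(A,(393,269),interpolation=cv2.INTER_CUBIC);B=cv2.resize(im,(393,318),interpolation=cv2.INTER_CUBIC)
cv2.imwrite('pics/v4.png',np.vstack([A,B]))
print(bot.boxes_of('top','start_top')[:2])
```

```text
[[ 97.23196832  89.99423915]
 [114.31585503  41.23868644]]
[{'uv': [353.1, 270.6], 'p': 0.57}]
```

View pics/v4.png

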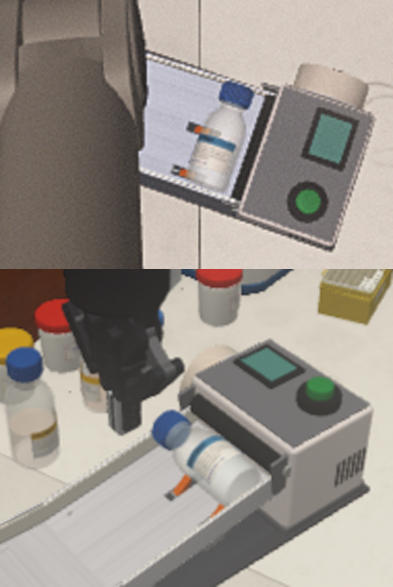

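The bottle stands by the roller with the orange dogs visible behind it (top crop about 215,140). I'll do a numeric check from the cap, then compute the move to the button.

Run:
```python
from fit import *
R,o=G(p)
for c in('top',):
    im=bot.read_camera(c);h=cv2.cvtColor(im,cv2.COLOR_RGB2HSV)
    m=cv2.inRange(h,(105,130,40),(125,255,255));m[:,:300]=0;m[:,335:]=0;m[:200]=0;m[240:]=0
    n,l,s,ce=cv2.connectedComponentsWithStats(m)
    for i in range(1,n):
        if s[i,4]>15:
            w=ray(c,ce[i],.090);print(ce[i],s[i],R.inv().apply(w-o).round(4))
ob=bot.get_obs();T=Ro.from_quat(np.roll(ob['tool_rot'],-1))
d=np.array([.4373,-.0797,ob['eef_pos'][2]])-ob['eef_pos'];print(T.inv().apply(d),ob['eef_pos'],ob['t'])
```

```text
[-0.20377211 -0.02099156  0.00034661] [0.52504223 0.10540845 0.25689486] 11.825
```

Run:
```python
from fit import *
R,o=G(p);c='top'
im=bot.read_camera(c);f=im.astype(int)
m=((f[:,:,2]-f[:,:,0])>35).astype(np.uint8);m[:,:308]=0;m[:,330:]=0;m[:205]=0;m[:][235:]=0
n,l,s,ce=cv2.connectedComponentsWithStats(m)
for i in range(1,n):
    if s[i,4]>10: print(ce[i],s[i],R.inv().apply(ray(c,ce[i],.090)-o).round(4))
print(im[220,312:328].tolist())
```

```text
[318.72535211 220.08450704] [311 214  17  14 142] [0.1488 0.0492 0.025 ]
[[57, 75, 126], [63, 82, 127], [63, 82, 123], [65, 83, 121], [64, 83, 131], [65, 80, 120], [67, 81, 119], [69, 85, 134], [68, 79, 120], [61, 76, 121], [68, 86, 131], [69, 85, 126], [66, 78, 114], [60, 70, 100], [57, 68, 96], [97, 109, 135]]
```

Axis at x≈0.149, so the bottle is home. Moving over the button.

Request:
servo_tool:
  motion: [-1, -0.1, 0, 0, 0, 0, 1, -1, -0.1, 0, 0, 0, 0, 1, -1, -0.1, 0, 0, 0, 0, 1, -1, -0.1, 0, 0, 0, 0, 1, -1, -0.1, 0, 0, 0, 0, 1]

```text
t: 12.5
eef_pos: [0.4822, 0.0138, 0.2578]
tool_rot: [-0.0, 0.816, 0.577, 0.0]
contact_force: [0.6, -0.7, 0.6]
gripper_width: 0.0
grasp_force: 0.0
```

Request:
servo_tool:
  motion: [-1, -0.1, 0, 0, 0, 0, 1, -1, -0.1, 0, 0, 0, 0, 1, -1, -0.1, 0, 0, 0, 0, 1, -1, -0.1, 0, 0, 0, 0, 1, -1, -0.1, 0, 0, 0, 0, 1]

```text
t: 13.12
eef_pos: [0.4397, -0.0769, 0.2577]
tool_rot: [0.0, 0.816, 0.578, 0.0]
contact_force: [0.7, 0.4, -0.6]
gripper_width: -0.001
grasp_force: 0.0
```

Request:
servo_tool:
  motion: [0, 0, 1, 0, 0, 0, 1, 0, 0, 0.9, 0, 0, 0, 1, 0, 0, 0, 0, 0, 0, 1]

```text
t: 13.5
eef_pos: [0.4393, -0.0762, 0.2189]
tool_rot: [-0.001, 0.816, 0.578, -0.001]
contact_force: [0.2, 0.0, 0.0]
gripper_width: 0.003
grasp_force: 0.0
```

Request:
servo_tool:
  motion: [-0.2, 0, 0, 0, 0, 0, 1, 0, 0, 0.3, 0, 0, 0, 1, 0, 0, 0, 0, 0, 0, 1]

```text
t: 13.88
eef_pos: [0.4394, -0.0799, 0.214]
tool_rot: [0.001, 0.816, 0.578, 0.0]
contact_force: [0.3, -1.9, 2.5]
gripper_width: 0.004
grasp_force: 1.4
```

Request:
servo_tool:
  motion: [0, 0, 0.2, 0, 0, 0, 1, 0, 0, 0, 0, 0, 0, 1]

```text
t: 14.12
eef_pos: [0.4396, -0.0799, 0.2105]
tool_rot: [0.0, 0.816, 0.578, 0.001]
contact_force: [-3.5, -1.8, 13.2]
gripper_width: 0.003
grasp_force: 6.8
```

Request:
servo_tool:
  motion: [0, 0, 0.2, 0, 0, 0, 1, 0, 0, 0, 0, 0, 0, 1]

```text
t: 14.38
eef_pos: [0.4399, -0.0801, 0.2096]
tool_rot: [-0.001, 0.817, 0.577, 0.001]
contact_force: [-17.8, -0.1, 64.1]
gripper_width: 0.002
grasp_force: 32.0
```

The button has bottomed out. Releasing.

Request:
servo_tool:
  motion: [0, 0, -0.5, 0, 0, 0, 1, 0, 0, -1, 0, 0, 0, 1, 0, 0, -1, 0, 0, 0, 1, 0, 0, -1, 0, 0, 0, 1, 0, 0, 0, 0, 0, 0, 1]

```text
t: 15.0
eef_pos: [0.4395, -0.0791, 0.2764]
tool_rot: [0.0, 0.816, 0.578, 0.001]
contact_force: [-0.2, -0.1, -0.4]
gripper_width: 0.001
grasp_force: 0.0
```

Request:
servo_tool:
  motion: [0, 0, -1, 0, 0, 0, 1, 0, 0, 0, 0, 0, 0, 1, 0, 0, 0, 0, 0, 0, 1]

```text
t: 15.38
eef_pos: [0.4384, -0.0792, 0.2946]
tool_rot: [-0.0, 0.816, 0.578, -0.001]
contact_force: [0.2, -0.6, -0.1]
gripper_width: -0.0
grasp_force: 0.0
```

Run:
```python
from station import bot
import cv2
im=bot.read_camera('scene')[:,:,::-1][130:300,180:430];cv2.imwrite('pics/v5.png',cv2.resize(im,None,fx=2.5,fy=2.5))
```

```text
(no output)
```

View pics/v5.png

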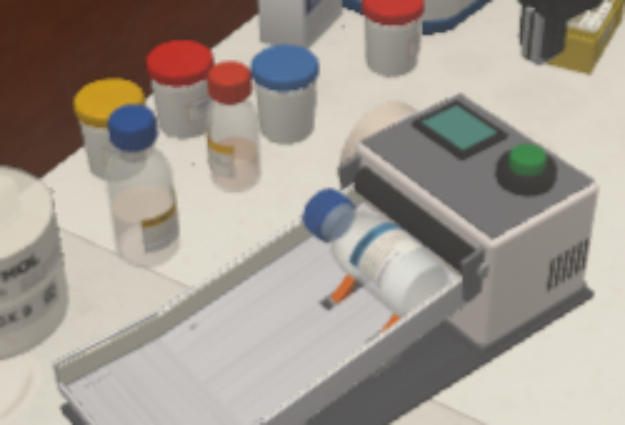

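The bottle is home (380,255) with the dogs raised behind it. The button is out (527,160), the bystanders stand where they were, and the arm is clear.

```bash
python3 -c "
from station import bot
print(bot.hand_in())"
```

```text
the job is handed in; nothing more can be done
None
```

I pushed the bottle home against the roller with the dogs up behind it, then pressed the start button right down and released it. The arm was clear at about 15.5 s when I handed the job in; no verdict was returned.

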